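Vent and unscrew the cherry jar

TASK

Open the jar of cocktail cherries that stands braced in its wooden caddy: first press the red vent plunger on its cap right down to its stop for a moment and let it spring back, then unscrew the tight cap anticlockwise and stop turning once the threads have let go. Lift the cap straight up, leaving the jar in the caddy, and finish while still holding it level over the mouth, clear of the jar by about a finger's breadth. Leave the other things on the cart where they are.

Things in the scene. Friction and masses are not known exactly. Their poses are not given: they have to be found in the camera images.
- caddy: Square open wooden block, 103 x 103 mm, 36 mm high, fixed to the cart. Its well (79 x 79 mm, floor 12 mm above the cart) keeps the jar from turning. Origin: centre of its underside; z up, x and y along its sides.
- jar: Square clear glass jar of dark red cherries, about 0.55 kg, loose in the caddy's well with about 1.5 mm play on each side. Body 76 x 76 mm, 80 mm high, then a round neck 44 mm across. Origin: centre of its underside, 12 mm above the cart; z up. A short white dash on the shoulder marks its +x side.
- cap: Round dark steel screw cap with black ribs, 65 mm across, 23 mm high, about 70 g, screwed tight on the jar. Origin: centre of its lower edge, z up; closed, it lies 92 mm above the jar's origin, with 10 mm free below it for fingertips above the jar's shoulder. It must rise 23 mm from closed before its lower edge is above the seal ring.
- jar_rim (a point): Centre of the jar's glass rim, 110 mm above its origin. A black springy seal ring on it stands up to 115 mm above the jar's origin when the cap is off. Three thread leads stick out of the neck 8 to 20 mm below the rim.
- cap_top (a point): Centre of the cap's flat top face (under the plunger), 23 mm above the cap's origin; closed, 115 mm above the jar's origin. The cap has a right-hand thread with three lugs: turning it takes 0.25 to 0.4 N m at first, less as it opens; it rises about 1.5 mm while turning, and the seal pushes it up with 5 to 14 N as long as it rests on the threads.
- cap_mark (a point): Outer end of the white radial mark on the cap's flat top, 30 mm from the axis along the cap's +x. Its angle about the jar's axis, from the jar's +x, is the turn of the cap: it starts within 6 degrees of 0 (closed), is free of the threads from 48 to 85 degrees anticlockwise seen from above, and runs against the next stop at 87; 60 to 72 is a good place to lift straight up.
- vent_plunger (a joint): Travel of the red vent plunger in the middle of the cap, a round push head 24 mm across. 0 m = up (its top 10 mm above the cap's flat top); 0.006 m = fully down on its stop (top still 4 mm above the flat top). A spring resists with 2 N at first and 5 N at the stop, and it springs back when let go.
- vent_top (a point): Centre of the top face of the red vent plunger; at rest 33 mm above the cap's origin.
- turntable: Round dark wooden turntable, 300 mm across, top face 22 mm above the cart, fixed. Origin: centre of its underside. It carries the pourer, strainer, ice mould and tumbler.
- pourer: White ceramic pourer with a handle, 70 mm across, 105 mm high, loose on the turntable. Origin: centre of its underside. Leave alone.
- strainer: Flat round steel cocktail strainer, 80 mm across, 8 mm thick, with a flat handle along its -x axis, loose on the turntable. Origin: centre of the disc's underside. Leave alone.
- mould: Blue-grey silicone ice mould, 80 x 80 x 36 mm, four open cells, loose on the turntable. Origin: centre of its underside. Leave alone.
- tumbler: Squat amber glass tumbler, 80 mm across, 78 mm high, loose on the turntable. Origin: centre of its underside. Leave alone.
- olive_jar: Small round green glass jar with a brass-coloured lid and no plunger, 62 mm across, 100 mm high, loose. Origin: centre of its underside. Leave alone.
- jigger: Copper double-cone jigger, 42 mm across, 78 mm high, loose, near the robot. Origin: centre of its underside. Leave alone.

How it is judged (in metres and radians):
On the way, in this order (a step that is already met when the one before it is completed fails the run):
1. the vent plunger is pressed down to its stop while the cap is still closed (value of joint vent_plunger above 0.0052 m and x of cap_mark in the frame of jar above 0.0282 m and z of cap in the frame of jar below 0.095 m), for 0.1 s.
2. the plunger has been let go and has sprung back (value of joint vent_plunger below 0.002 m), for 0.1 s.
3. the cap has been turned anticlockwise off its threads (x of cap_mark in the frame of jar below 0.0201 m and y of cap_mark in the frame of jar above 0 m), for 0.1 s.
At the end, for the whole second after the job is handed in: Fingers hold the cap still and level (11 deg), lower edge 2 to 35 mm above the jar's seal ring, within 15 mm of the jar's axis, touching neither jar nor caddy, turned about 40 to 105 deg from closed; plunger up (3 mm); jar upright and down in the caddy (5 mm) (z of cap in the frame of jar between 0.117 and 0.15 m and horizontal distance between cap and jar below 0.015 m and angle between cap's own z axis and vertical below 0.2 rad and x of cap_mark in the frame of jar between -0.0078 and 0.0235 m and y of cap_mark in the frame of jar above 0 m and contact force between the fingers and cap above 1 N and contact force between cap and jar below 0.1 N and contact force between cap and caddy below 0.1 N and linear speed of cap below 0.03 m/s and z of jar in the frame of caddy between 0.008 and 0.017 m and angle between jar's own z axis and vertical below 0.06 rad and value of joint vent_plunger below 0.003 m); the arm keeps its last pose, push and grip.
It fails at once if the jar is pulled up out of the caddy (more than 12 mm) or tipped (z of jar in the frame of caddy above 0.024 m or angle between jar's own z axis and vertical above 0.2 rad).
It fails at once if the cap is turned on far past the point where the threads let go (more than about 105 degrees) (x of cap_mark in the frame of jar below -0.0078 m and distance between cap and jar below 0.16 m).
It fails at once if a bystander (pourer, strainer, ice mould, tumbler, olive jar, jigger) is shifted more than 30 mm or tipped over (distance of any of pourer, strainer, mould, tumbler, olive_jar, jigger from where it was at the start of the episode above 0.03 m or angle between any of pourer, strainer, mould, tumbler, olive_jar, jigger's own z axis and vertical above 0.6 rad).
It also fails if it takes over 48 s, if anything falls off the work surface, if the arm or the gripper's body presses on something with over 40 N, if the wrist force passes 120 N, or if a joint passes its speed limit or range.

ROBOT

A 6-joint arm with a two-finger parallel gripper is mounted at the origin on the work surface. World frame = base frame: x ahead of the robot, y to its left, z up, the work surface at z = 0. Lengths are in m, angles in degrees, forces in N, time in s.
With the tool pointing down it reaches from about 0.325 to 0.9 m from the base axis. Payload 6.1 kg.
Tool frame: the origin (TCP) lies where the fingers leave the gripper's body, on its centre line; the fingertips stand 70 mm ahead of it and the grasp point (between the pads) lies 51 mm ahead of it; z points along the fingers, y is the line along which they close (so a half turn about z gives the same grasp; the last joint's range is limited). The gripper opens to 87 mm and grips with 3 to 60 N. Pads are 19 mm wide; open, the fingers measure 117 mm over their backs; the gripper's body (75 mm by 190 mm) begins 51 mm behind the grasp point.
Start: joints at [69.093, 12.628, 87.462, -0, 79.91, -7.225], TCP at [0.148, 0.607, 0.292] pointing down, gripper open.
Joint ranges: [-170.65, 170.65], [-52.31, 119.04], [5.05, 147.46], [-71.25, 251.25], [11.57, 151.72], [-153.62, 153.62]. Speed limits (degrees/s): [147.25, 147.25, 172.46, 180, 180, 180].

INTERFACE

Orientations are given as a 3x3 rotation matrix whose columns are the frame's x, y, z axes.
In Python, from workcell import observe, read_camera, camera_model, job_done gives the robot as it stands.
- The arm moves only by the shell command python3 -m crank 'ROWS'. ROWS is JSON, a list of rows, each an object with "translation": the shift along the world's x, y, z each as a share of 1000 mm, from -1 to 1, a list of three; "rotation": the turn, a rotation vector about the world's x, y, z each as a share of pi/2 rad, from -1 to 1, a list of three; "gripper": the closure, from 0 (fully open) to 1 (shut). A call has 1 to 12 rows; each row is the pose to reach, as a shift and turn from the pose commanded when the call began; what a row does not reach only later rows make up. A row lasts 1/12 s, in which the tool goes at most 41.7 mm and 7.16 degrees, less where a joint would pass 70% of its speed; a pose out of reach is approached as far as the arm can. A call with a number of a shift or a turn outside -1 to 1 is refused whole. A call with a gripper value outside its range is refused whole. The fingers move at their own pace and stop on an object; the grip force is fixed at half the most. Time passes only in rows, so rows that repeat a pose let the fingers close. It gives the time, the measured TCP pose, the force, the opening and the grip force at its end, in the units of the state.
- observe(): the state, without advancing time (a new reading comes with each control period).
- read_camera(name): name is "scene" or "top" or "wrist"; returns the picture (420x560x3 uint8, red, green, blue); there is no depth.
- camera_model(name): a dict with "fx", "fy", "cx", "cy" (pixels), "rvec" (rotation vector, rad) and "tvec" (3), from world to camera coordinates, as OpenCV has them. Camera axes: x right, y down, z forward; pixel columns grow to the right and rows downward; lengths in m; the calibration is good to about 2 mm. A picture is of the moment at which its call begins: read the wrist's pose just before it. camera_model takes no time and is no camera call; for the wrist camera it gives the pose at the moment of the call.
- job_done(): hands the job in; it is judged then, once.
The state is a dict: "clock": time; "joint_pos": joint angles; "joint_velocities": joint speeds; "tau": joint torques, N m; "tool_pos": TCP position; "orientation": TCP orientation; "ft_force": force on the tool from outside, world axes, zero at the start; "moment": the same for the moment, N m; "finger_gap": finger opening in m; "grip_force": force on a finger pad.
Only numpy, scipy, OpenCV 4.12 (cv2) and the standard library are available. Lean on these libraries where they do the work, as an engineer would, in place of code of your own. Each camera call takes 0.05 s, during which the arm holds its last target. There are 200 camera calls.

## Working session

There is one attempt and no reset: what is moved stays moved. The work goes in short steps, Python scripts to look and compute and a shell command to move; the robot and the scene stay as the last step left them, time stands still between calls to the robot, and variables do not carry over. Pictures are saved under pics/ and viewed, at most 10 in all, crops included, and the job is handed in when it is done.

```bash
mkdir -p pics; ls; cat > h.py <<'E'
import numpy as np, cv2
from workcell import observe, read_camera, camera_model, job_done
def cam(n):
    m=camera_model(n); R=cv2.Rodrigues(np.array(m["rvec"],float))[0]; t=np.array(m["tvec"],float).ravel()
    return m,R,t
def ray(c,u,v):
    m,R,t=c; d=R.T@np.array([(u-m["cx"])/m["fx"],(v-m["cy"])/m["fy"],1]); return -R.T@t,d/np.linalg.norm(d)
def onz(c,u,v,z):
    o,d=ray(c,u,v); return o+d*(z-o[2])/d[2]
def cross(rs):
    A=sum(np.eye(3)-np.outer(d,d) for o,d in rs); b=sum((np.eye(3)-np.outer(d,d))@o for o,d in rs); p=np.linalg.solve(A,b)
    return p,[np.linalg.norm(np.cross(p-o,d)) for o,d in rs]
def proj(c,p):
    m,R,t=c; q=R@np.array(p)+t; return m["fx"]*q[0]/q[2]+m["cx"],m["fy"]*q[1]/q[2]+m["cy"]
E
python3 - <<'E'
from h import *
np.set_printoptions(precision=4,suppress=True)
print(observe())
a=[]
for n in("scene","top","wrist"):
    im=read_camera(n)[:,:,::-1]; cv2.imwrite(f"pics/{n}0.png",im); a.append(im); m,R,t=cam(n); print(n,-R.T@t,R[2],m["fx"])
E
```

```text
pics
{'clock': 0.0, 'joint_pos': array([69.0942, 12.6744, 87.5232,  0.0009, 79.9096, -7.2236]), 'joint_velocities': array([ 0.0464,  0.0018, -0.0166,  0.0235, -0.0824, -0.0244]), 'tau': array([ -0.0006, -49.4635, -38.7367,   0.0697,   0.0575,  -0.0001]), 'tool_pos': array([0.1477, 0.6068, 0.2912]), 'orientation': array([[-0.9716,  0.2365, -0.0007],
       [ 0.2365,  0.9716, -0.0017],
       [ 0.0003, -0.0019, -1.    ]]), 'ft_force': array([-0.1558,  0.5178, -0.6237]), 'moment': array([-0.0219, -0.0144, -0.0393]), 'grip_force': 0.0, 'finger_gap': 0.08701832198020104}
scene [ 1.4428 -0.4453  0.7288] [-0.7457  0.4052 -0.529 ] 538.3439036462859
top [0.4247 0.0335 0.9775] [ 0.1766  0.0133 -0.9842] 419.20874834500404
wrist [0.082  0.6233 0.3832] [ 0.2392 -0.0598 -0.9691] 307.0475638967983
```

View pics/scene0.png

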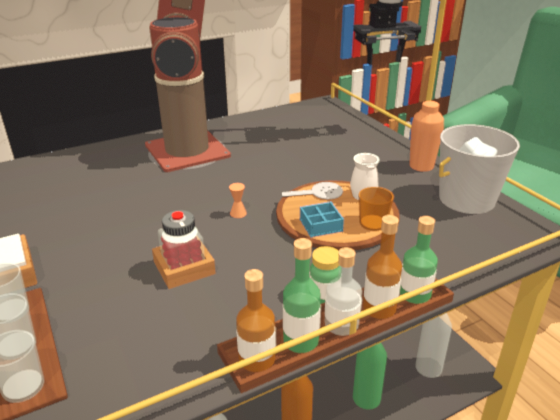

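View pics/top0.png

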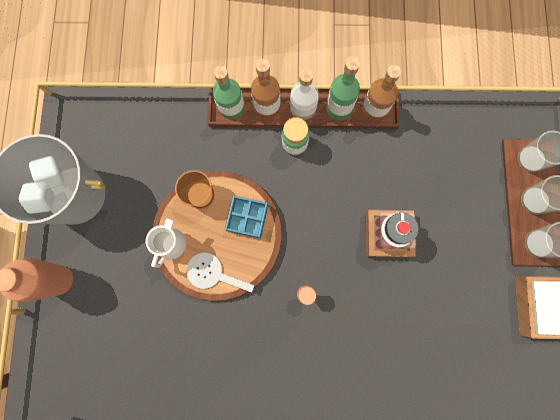

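The jar with the red plunger stands at about (178,216) in the scene view and (403,228) in the top view. The white mark points up at about (403,216), and the caddy is square around (391,233).

```bash
python3 - <<'E'
from h import *
np.set_printoptions(precision=4,suppress=True)
S={};T={}
box={"scene":(140,200,225,290),"top":(355,200,430,270)}
rs=[]
for n in box:
    im=cv2.imread(f"pics/{n}0.png"); x0,y0,x1,y1=box[n]; c=im[y0:y1,x0:x1].astype(int); b,g,r=c[...,0],c[...,1],c[...,2]
    m=((r>150)&(g<70)&(b<70)).astype(np.uint8)
    k,l,s,ce=cv2.connectedComponentsWithStats(m); i=1+s[1:,4].argmax(); u,v=ce[i]+[x0,y0]; print(n,u,v,s[i])
    rs.append(ray(cam(n),u,v))
    w=(c.min(2)>150).astype(np.uint8);k,l,s,ce=cv2.connectedComponentsWithStats(w)
    for i in range(1,k):
        if s[i,4]>3: print(" white",ce[i]+[x0,y0],s[i])
print(cross(rs))
im=cv2.imread("pics/top0.png")[195:275,350:435]; a=cv2.resize(im,None,fx=5,fy=5,interpolation=2)
im=cv2.imread("pics/scene0.png")[200:290,140:225]; b=cv2.resize(im,None,fx=4.44,fy=4.44,interpolation=2)
b=b[:400]; a=a[:400]; cv2.imwrite("pics/crop0.png",np.hstack([a,b]))
print(a.shape,b.shape)
E
```

```text
scene 177.05882352941177 215.54901960784315 [33 13  9  6 51]
 white [180.6418 221.2985] [33 15 13 12 67]
 white [180.5463 236.6111] [ 19  27  43  17 324]
top 398.0 226.0 [43 26  1  1  1]
 white [389.125 231.22 ] [ 25  13  30  34 200]
 white [397.  212.4] [41 12  3  2  5]
 white [400.2162 222.6216] [40 12 11 24 74]
 white [412.     214.5714] [55 14  4  3  7]
 white [406.1667 233.1667] [50 32  4  3  6]
(array([ 0.5372, -0.1954,  0.1307]), [np.float64(0.005725330539367914), np.float64(0.005725330539367942)])
(400, 425, 3) (400, 377, 3)
```

View pics/crop0.png

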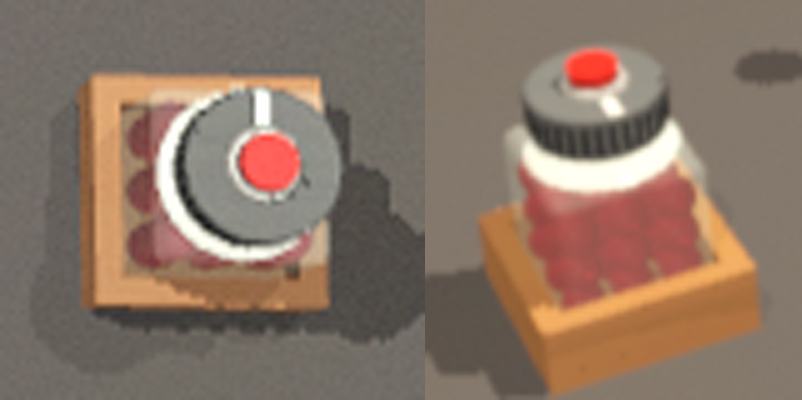

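The crop shows the plunger head centred near top pixel (403.8,227.4). The mark points to image-up (about world +x) from the cap centre, and the caddy's sides are nearly along the world axes.

```bash
python3 - <<'E'
from h import *
np.set_printoptions(precision=4,suppress=True)
box={"scene":(140,200,225,290),"top":(355,200,430,270)}
rs=[]
for n in box:
    im=cv2.imread(f"pics/{n}0.png"); x0,y0,x1,y1=box[n]; c=im[y0:y1,x0:x1].astype(int); b,g,r=c[...,0],c[...,1],c[...,2]
    m=((r>200)&(g<130)&(r-b>90)&(r-g>120)).astype(np.uint8)
    k,l,s,ce=cv2.connectedComponentsWithStats(m); i=1+s[1:,4].argmax(); u,v=ce[i]+[x0,y0]; print(n,u,v,s[i])
    rs.append(ray(cam(n),u,v))
p,e=cross(rs); print(p,e)
C=cam("top")
print("vent@.137",onz(C,403.8,227.4,.137))
q=lambda u,v:(350+u/5-.4,195+v/5-.4)
a=onz(C,*q(262,90),.127);b=onz(C,*q(262,123),.127);o=onz(C,*q(262,165),.127);print("mark",a,b,o)
cs=[onz(C,*q(*x),.036) for x in((92,75),(321,77),(328,307),(94,306))]; print(np.array(cs),np.mean(cs,0))
for i in range(4):
    d=cs[(i+1)%4]-cs[i]; print(np.linalg.norm(d),np.degrees(np.arctan2(d[1],d[0])))
E
```

```text
scene 177.1764705882353 214.69117647058823 [32 11 11  8 68]
top 403.52525252525254 227.05050505050505 [43 22 12 11 99]
[ 0.5365 -0.2003  0.1346] [np.float64(0.00030720861680730055), np.float64(0.0003072086168073407)]
vent@.137 [ 0.5356 -0.1998  0.137 ]
mark [ 0.5675 -0.2     0.127 ] [ 0.5538 -0.1995  0.127 ] [ 0.5365 -0.1989  0.127 ]
[[ 0.5885 -0.1481  0.036 ]
 [ 0.5891 -0.2519  0.036 ]
 [ 0.4852 -0.251   0.036 ]
 [ 0.484  -0.147   0.036 ]] [ 0.5367 -0.1995  0.036 ]
0.10374936437775102 -89.66571770190724
0.10393473377960721 179.49938909463913
0.1039876078544433 90.66612628834396
0.104540632839124 -0.6254061613475874
```

Both views agree: the axis is at (0.536,-0.200), the plunger top at about 0.135 m (text gives 0.137), and the caddy is 104 mm with yaw about -0.5°. I'll move above it with the fingers closed, pre-turned clockwise.

```bash
python3 -m crank '[{"translation":[0.388,-0.807,-0.03],"rotation":[0,0,-0.667],"gripper":1},{"translation":[0.388,-0.807,-0.03],"rotation":[0,0,-0.667],"gripper":1},{"translation":[0.388,-0.807,-0.03],"rotation":[0,0,-0.667],"gripper":1},{"translation":[0.388,-0.807,-0.03],"rotation":[0,0,-0.667],"gripper":1},{"translation":[0.388,-0.807,-0.03],"rotation":[0,0,-0.667],"gripper":1},{"translation":[0.388,-0.807,-0.03],"rotation":[0,0,-0.667],"gripper":1},{"translation":[0.388,-0.807,-0.03],"rotation":[0,0,-0.667],"gripper":1},{"translation":[0.388,-0.807,-0.03],"rotation":[0,0,-0.667],"gripper":1},{"translation":[0.388,-0.807,-0.03],"rotation":[0,0,-0.667],"gripper":1},{"translation":[0.388,-0.807,-0.03],"rotation":[0,0,-0.667],"gripper":1},{"translation":[0.388,-0.807,-0.03],"rotation":[0,0,-0.667],"gripper":1},{"translation":[0.388,-0.807,-0.03],"rotation":[0,0,-0.667],"gripper":1}]'
python3 -c "
from h import *
o=observe();print(o['joint_pos'],o['tool_pos'],o['orientation'])"
```

```text
clock: 1.15
tool_pos: [0.3646, 0.155, 0.2755]
orientation: [[-0.281, 0.96, 0.001], [0.96, 0.281, 0.0], [-0.0, 0.001, -1.0]]
ft_force: [1.5, 0.8, 0.2]
finger_gap: 0.015
grip_force: 0.0
[ 1.15857013e+01 -2.01197085e+01  1.20377459e+02  2.92197103e-03
  7.96960214e+01 -4.71987173e+00] [0.3645529  0.15498589 0.27552554] [[-2.80751323e-01  9.59780228e-01  7.80309206e-04]
 [ 9.59780545e-01  2.80751244e-01  2.11190668e-04]
 [-1.63761533e-05  8.08217655e-04 -9.99999673e-01]]
```

```bash
python3 -m crank '[{"translation":[0.172,-0.355,-0.02],"rotation":[0,0,0],"gripper":1},{"translation":[0.172,-0.355,-0.02],"rotation":[0,0,0],"gripper":1},{"translation":[0.172,-0.355,-0.02],"rotation":[0,0,0],"gripper":1},{"translation":[0.172,-0.355,-0.02],"rotation":[0,0,0],"gripper":1},{"translation":[0.172,-0.355,-0.02],"rotation":[0,0,0],"gripper":1},{"translation":[0.172,-0.355,-0.02],"rotation":[0,0,0],"gripper":1},{"translation":[0.172,-0.355,-0.02],"rotation":[0,0,0],"gripper":1},{"translation":[0.172,-0.355,-0.02],"rotation":[0,0,0],"gripper":1},{"translation":[0.172,-0.355,-0.02],"rotation":[0,0,0],"gripper":1},{"translation":[0.172,-0.355,-0.02],"rotation":[0,0,0],"gripper":1},{"translation":[0.172,-0.355,-0.02],"rotation":[0,0,0],"gripper":1},{"translation":[0.172,-0.355,-0.02],"rotation":[0,0,0],"gripper":1}]'
python3 - <<'E'
from h import *
np.set_printoptions(precision=4,suppress=True)
C=cam("wrist"); im=read_camera("wrist")[:,:,::-1]; cv2.imwrite("pics/w1.png",im)
o=observe();print(o['joint_pos'],o['tool_pos'],o['ft_force'])
c=im.astype(int); m=((c[...,2]>180)&(c[...,1]<130)&(c[...,2]-c[...,1]>110)&(c[...,2]-c[...,0]>90)).astype(np.uint8)
k,l,s,ce=cv2.connectedComponentsWithStats(m)
for i in range(1,k):
    if s[i,4]>100: print(s[i],ce[i],onz(C,*ce[i],.137))
print("proj",proj(C,[.536,-.2,.137]),proj(C,[.536,-.2,.127]))
E
```

```text
clock: 2.15
tool_pos: [0.5361, -0.1989, 0.2546]
orientation: [[-0.279, 0.96, -0.002], [0.96, 0.279, 0.001], [0.002, -0.001, -1.0]]
ft_force: [-0.2, 0.9, -0.5]
finger_gap: 0.0002
grip_force: 0.0
[-28.1811   7.0611  97.8825   0.0215  75.1685 -44.4344] [ 0.5358 -0.1978  0.2548] [-0.1618 -0.4357 -1.4003]
[268 210  32  32 656] [283.3384 223.1372] [ 0.5352 -0.1969  0.137 ]
proj (np.float64(283.27856156430533), np.float64(227.39618248211437)) (np.float64(283.2795704134713), np.float64(223.22887917713584))
```

View pics/w1.png

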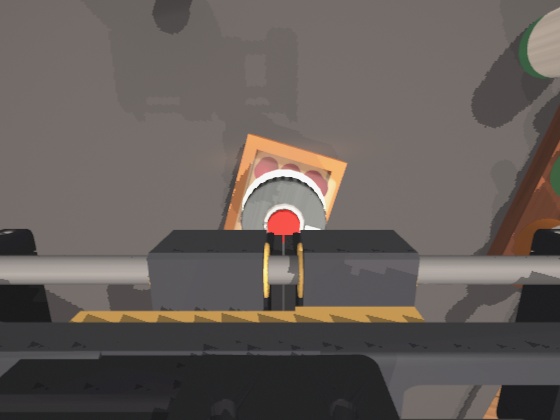

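The wrist view shows the closed fingers right over the red head at about (283,223), agreeing to about 3 mm with the earlier estimate. Now I'll press in small steps.

```bash
python3 -m crank '[{"translation":[0,-0.001,-0.02],"rotation":[0,0,0],"gripper":1},{"translation":[0,-0.001,-0.04],"rotation":[0,0,0],"gripper":1},{"translation":[0,-0.001,-0.046],"rotation":[0,0,0],"gripper":1},{"translation":[0,-0.001,-0.049],"rotation":[0,0,0],"gripper":1},{"translation":[0,-0.001,-0.052],"rotation":[0,0,0],"gripper":1},{"translation":[0,-0.001,-0.053],"rotation":[0,0,0],"gripper":1},{"translation":[0,-0.001,-0.054],"rotation":[0,0,0],"gripper":1},{"translation":[0,-0.001,-0.054],"rotation":[0,0,0],"gripper":1}]'
```

```text
clock: 2.87
tool_pos: [0.5369, -0.1989, 0.2026]
orientation: [[-0.281, 0.96, 0.002], [0.96, 0.281, -0.0], [-0.001, 0.001, -1.0]]
ft_force: [-2.1, 3.1, 3.9]
finger_gap: 0.0004
grip_force: 2.1
```

```bash
python3 -m crank '[{"translation":[0,0,-0.001],"rotation":[0,0,0],"gripper":1},{"translation":[0,0,-0.002],"rotation":[0,0,0],"gripper":1},{"translation":[0,0,-0.003],"rotation":[0,0,0],"gripper":1},{"translation":[0,0,-0.004],"rotation":[0,0,0],"gripper":1},{"translation":[0,0,-0.004],"rotation":[0,0,0],"gripper":1},{"translation":[0,0,-0.004],"rotation":[0,0,0],"gripper":1}]'
```

```text
clock: 3.37
tool_pos: [0.5371, -0.1992, 0.2]
orientation: [[-0.281, 0.96, 0.002], [0.96, 0.281, -0.0], [-0.001, 0.002, -1.0]]
ft_force: [-5.7, 5.6, 15.6]
finger_gap: 0.0005
grip_force: 7.7
```

The force rose well past the 5 N spring, so the plunger is on its stop. I'll hold briefly, lift off and open.

```bash
python3 -m crank '[{"translation":[0,0,0],"rotation":[0,0,0],"gripper":1},{"translation":[0,0,0],"rotation":[0,0,0],"gripper":1},{"translation":[0,0,0],"rotation":[0,0,0],"gripper":1},{"translation":[0,0,0.02],"rotation":[0,0,0],"gripper":1},{"translation":[0,0,0.05],"rotation":[0,0,0],"gripper":1},{"translation":[0,0,0.05],"rotation":[0,0,0],"gripper":0},{"translation":[0,0,0.05],"rotation":[0,0,0],"gripper":0},{"translation":[0,0,0.05],"rotation":[0,0,0],"gripper":0},{"translation":[0,0,0.05],"rotation":[0,0,0],"gripper":0},{"translation":[0,0,0.05],"rotation":[0,0,0],"gripper":0},{"translation":[0,0,0.05],"rotation":[0,0,0],"gripper":0},{"translation":[0,0,0.05],"rotation":[0,0,0],"gripper":0}]'
python3 - <<'E'
from h import *
np.set_printoptions(precision=4,suppress=True)
C=cam("wrist"); im=read_camera("wrist")[:,:,::-1]; cv2.imwrite("pics/w2.png",im)
o=observe();print(o['joint_pos'],o['tool_pos'],o['ft_force'],o['finger_gap'])
c=im.astype(int); m=((c[...,2]>180)&(c[...,1]<130)&(c[...,2]-c[...,1]>110)&(c[...,2]-c[...,0]>90)).astype(np.uint8)
k,l,s,ce=cv2.connectedComponentsWithStats(m)
for i in range(1,k):
    if s[i,4]>100: print(s[i],ce[i],onz(C,*ce[i],.137))
    rs=[ray(C,*ce[i])]
print("proj",proj(C,[.536,-.2,.137]),proj(C,[.536,-.2,.127]))
C2=cam("top");rs.append(ray(C2,403.53,227.05));print(cross(rs))
E
```

```text
clock: 4.37
tool_pos: [0.536, -0.1989, 0.2466]
orientation: [[-0.28, 0.96, -0.001], [0.96, 0.28, 0.001], [0.001, -0.001, -1.0]]
ft_force: [0.1, -0.7, -0.1]
finger_gap: 0.0392
grip_force: 0.0
[-28.2646   7.5321  98.2454  -0.0034  74.2842 -44.5492] [ 0.5361 -0.199   0.2468] [ 1.0252  0.0991 -0.3614] 0.04311543418737261
[267 213  33  34 883] [283.2435 229.265 ] [ 0.5356 -0.199   0.137 ]
proj (np.float64(283.3250557807373), np.float64(230.77425357127515)) (np.float64(283.32223679242674), np.float64(226.30531967018985))
(array([ 0.5356, -0.198 ,  0.1407]), [np.float64(0.000362647580980054), np.float64(0.0003626475809800052)])
```

View pics/w2.png

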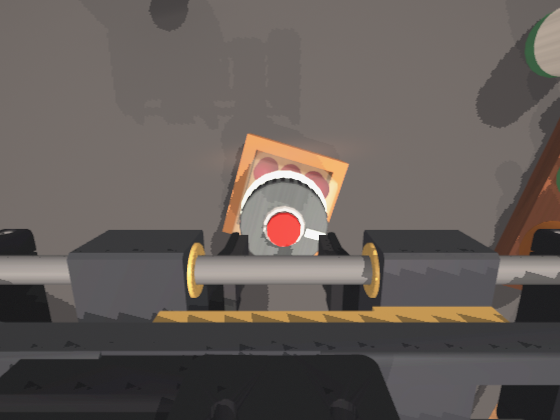

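The head is fully visible at (283,229), which puts the axis at (0.5356,-0.199), under the TCP within 1 mm. The plunger is up again. I'll finish opening and descend.

```bash
python3 -m crank '[{"translation":[0,0,0],"rotation":[0,0,0],"gripper":0},{"translation":[0,0,0],"rotation":[0,0,0],"gripper":0},{"translation":[0,0,0],"rotation":[0,0,0],"gripper":0},{"translation":[0,0,0],"rotation":[0,0,0],"gripper":0},{"translation":[0,0,0],"rotation":[0,0,0],"gripper":0},{"translation":[0,0,-0.02],"rotation":[0,0,0],"gripper":0},{"translation":[0,0,-0.03],"rotation":[0,0,0],"gripper":0},{"translation":[0,0,-0.04],"rotation":[0,0,0],"gripper":0},{"translation":[0,0,-0.045],"rotation":[0,0,0],"gripper":0},{"translation":[0,0,-0.05],"rotation":[0,0,0],"gripper":0},{"translation":[0,0,-0.055],"rotation":[0,0,0],"gripper":0},{"translation":[0,0,-0.055],"rotation":[0,0,0],"gripper":0}]'
```

```text
clock: 5.42
tool_pos: [0.536, -0.1989, 0.1915]
orientation: [[-0.28, 0.96, -0.001], [0.96, 0.28, 0.001], [0.001, -0.001, -1.0]]
ft_force: [-0.9, 1.8, 0.5]
finger_gap: 0.0875
grip_force: 0.0
```

```bash
python3 -m crank '[{"translation":[0,0,-0.005],"rotation":[0,0,0],"gripper":0},{"translation":[0,0,-0.01],"rotation":[0,0,0],"gripper":0},{"translation":[0,0,-0.015],"rotation":[0,0,0],"gripper":0},{"translation":[0,0,-0.02],"rotation":[0,0,0],"gripper":0},{"translation":[0,0,-0.02],"rotation":[0,0,0],"gripper":0},{"translation":[0,0,-0.02],"rotation":[0,0,0],"gripper":0}]'
```

```text
clock: 5.92
tool_pos: [0.5361, -0.199, 0.172]
orientation: [[-0.28, 0.96, -0.001], [0.96, 0.28, 0.0], [0.001, -0.001, -1.0]]
ft_force: [0.3, 0.1, 0.2]
finger_gap: 0.087
grip_force: 0.0
```

```bash
python3 -m crank '[{"translation":[0,0,-0.003],"rotation":[0,0,0],"gripper":0},{"translation":[0,0,-0.003],"rotation":[0,0,0],"gripper":1},{"translation":[0,0,-0.003],"rotation":[0,0,0],"gripper":1},{"translation":[0,0,-0.003],"rotation":[0,0,0],"gripper":1},{"translation":[0,0,-0.003],"rotation":[0,0,0],"gripper":1},{"translation":[0,0,-0.003],"rotation":[0,0,0],"gripper":1},{"translation":[0,0,-0.003],"rotation":[0,0,0],"gripper":1},{"translation":[0,0,-0.003],"rotation":[0,0,0],"gripper":1},{"translation":[0,0,-0.003],"rotation":[0,0,0],"gripper":1},{"translation":[0,0,-0.003],"rotation":[0,0,0],"gripper":1},{"translation":[0,0,-0.003],"rotation":[0,0,0],"gripper":1}]'
```

```text
clock: 6.83
tool_pos: [0.5363, -0.1992, 0.1696]
orientation: [[-0.28, 0.96, -0.0], [0.96, 0.28, -0.0], [-0.0, -0.0, -1.0]]
ft_force: [-1.6, -0.5, 2.1]
finger_gap: 0.0644
grip_force: 30.0
```

Gripped at 64.4 mm with small side forces. Next I turn anticlockwise, in two stages.

```bash
python3 -m crank '[{"translation":[0,0,0],"rotation":[0,0,0.05],"gripper":1},{"translation":[0,0,0],"rotation":[0,0,0.1],"gripper":1},{"translation":[0,0,0],"rotation":[0,0,0.15],"gripper":1},{"translation":[0,0,0],"rotation":[0,0,0.2],"gripper":1},{"translation":[0,0,0.0005],"rotation":[0,0,0.25],"gripper":1},{"translation":[0,0,0.0005],"rotation":[0,0,0.3],"gripper":1},{"translation":[0,0,0.0005],"rotation":[0,0,0.35],"gripper":1},{"translation":[0,0,0.001],"rotation":[0,0,0.4],"gripper":1},{"translation":[0,0,0.001],"rotation":[0,0,0.4],"gripper":1}]'
```

```text
clock: 7.58
tool_pos: [0.5368, -0.1991, 0.1707]
orientation: [[-0.793, 0.609, 0.001], [0.609, 0.793, -0.0], [-0.001, 0.001, -1.0]]
ft_force: [0.7, 0.3, 2.3]
finger_gap: 0.0644
grip_force: 30.0
```

```bash
python3 - <<'E'
from h import *
np.set_printoptions(precision=4,suppress=True)
o=observe();print(o['joint_pos'],o['moment'])
C=cam("wrist"); im=read_camera("wrist")[:,:,::-1]; cv2.imwrite("pics/w3.png",im[100:350,130:430].repeat(2,0).repeat(2,1))
E
```

```text
[-28.2498  12.2371 101.6504   0.0273  66.0505 -80.7083] [-0.0095 -0.0537  0.0931]
```

View pics/w3.png

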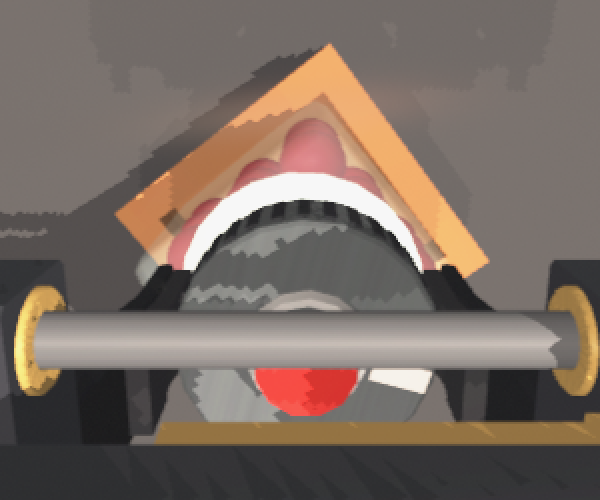

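The mark sits at (400,380) beside the right finger, as before the turn, so the cap turned with the grip and the caddy appears rotated by 36°. I'll turn the rest, to about 68° in all.

```bash
python3 -m crank '[{"translation":[0,0,0],"rotation":[0,0,0.06],"gripper":1},{"translation":[0,0,0],"rotation":[0,0,0.12],"gripper":1},{"translation":[0,0,0.0005],"rotation":[0,0,0.18],"gripper":1},{"translation":[0,0,0.0005],"rotation":[0,0,0.24],"gripper":1},{"translation":[0,0,0.0005],"rotation":[0,0,0.3],"gripper":1},{"translation":[0,0,0.0005],"rotation":[0,0,0.36],"gripper":1},{"translation":[0,0,0.0005],"rotation":[0,0,0.36],"gripper":1},{"translation":[0,0,0.0005],"rotation":[0,0,0.36],"gripper":1}]'
python3 - <<'E'
from h import *
o=observe();print(o['joint_pos'],o['moment'])
im=read_camera("wrist")[:,:,::-1]; a=read_camera("scene")[:,:,::-1]
w=im[100:350,130:430]; s=cv2.resize(a[170:295,130:230],None,fx=4,fy=4,interpolation=2)
cv2.imwrite("pics/w4.png",np.hstack([cv2.resize(w,(400,333)),s[:333]]))
E
```

```text
clock: 8.3
tool_pos: [0.5368, -0.1995, 0.1718]
orientation: [[-0.995, 0.097, 0.001], [0.097, 0.995, -0.001], [-0.001, -0.001, -1.0]]
ft_force: [-1.6, -0.6, 4.8]
finger_gap: 0.0648
grip_force: 30.0
[-2.82680263e+01  1.21625029e+01  1.01605266e+02 -1.45470097e-02
  6.61540573e+01 -1.12721858e+02] [-0.09932096  0.13938093  0.05098661]
```

View pics/w4.png

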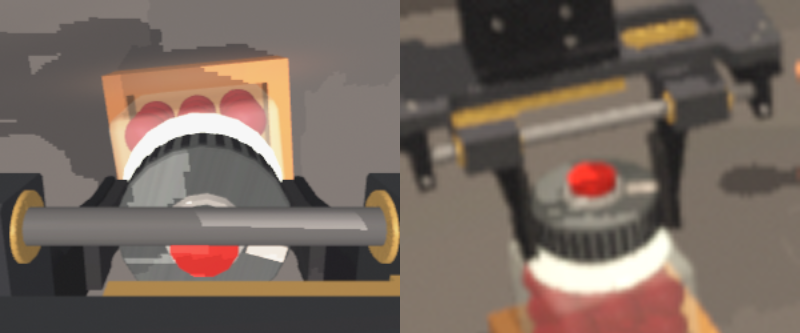

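The cap has turned with the grip: the mark is at about 68° and the jar and caddy have not moved visibly. I'll lift straight up, slowly at first.

```bash
python3 -m crank '[{"translation":[0,0,0.001],"rotation":[0,0,0],"gripper":1},{"translation":[0,0,0.002],"rotation":[0,0,0],"gripper":1},{"translation":[0,0,0.003],"rotation":[0,0,0],"gripper":1},{"translation":[0,0,0.004],"rotation":[0,0,0],"gripper":1},{"translation":[0,0,0.006],"rotation":[0,0,0],"gripper":1},{"translation":[0,0,0.006],"rotation":[0,0,0],"gripper":1}]'
```

```text
clock: 8.9
tool_pos: [0.5364, -0.199, 0.1771]
orientation: [[-0.996, 0.093, -0.0], [0.093, 0.996, 0.0], [0.0, 0.0, -1.0]]
ft_force: [-0.5, -0.6, -1.3]
finger_gap: 0.0646
grip_force: 30.0
```

The pull is only about 1.3 N (cap weight), so the threads are free.

```bash
python3 -m crank '[{"translation":[0,0,0.005],"rotation":[0,0,0],"gripper":1},{"translation":[0,0,0.01],"rotation":[0,0,0],"gripper":1},{"translation":[0,0,0.015],"rotation":[0,0,0],"gripper":1},{"translation":[0,0,0.02],"rotation":[0,0,0],"gripper":1},{"translation":[0,0,0.025],"rotation":[0,0,0],"gripper":1},{"translation":[0,0,0.029],"rotation":[0,0,0],"gripper":1},{"translation":[0,0,0.031],"rotation":[0,0,0],"gripper":1},{"translation":[0,0,0.032],"rotation":[0,0,0],"gripper":1},{"translation":[0,0,0.032],"rotation":[0,0,0],"gripper":1},{"translation":[0,0,0.032],"rotation":[0,0,0],"gripper":1},{"translation":[0,0,0.032],"rotation":[0,0,0],"gripper":1},{"translation":[0,0,0.032],"rotation":[0,0,0],"gripper":1}]'
python3 - <<'E'
from h import *
a=read_camera("scene")[:,:,::-1]; im=read_camera("wrist")[:,:,::-1]
s=cv2.resize(a[150:290,125:235],None,fx=4,fy=4,interpolation=2)
cv2.imwrite("pics/w5.png",np.hstack([s,cv2.resize(im[100:350,100:420],(340,s.shape[0]))]))
E
```

```text
clock: 9.9
tool_pos: [0.5362, -0.199, 0.2086]
orientation: [[-0.996, 0.093, -0.001], [0.093, 0.996, 0.0], [0.001, 0.0, -1.0]]
ft_force: [0.3, 0.2, -0.9]
finger_gap: 0.0646
grip_force: 30.0
```

View pics/w5.png

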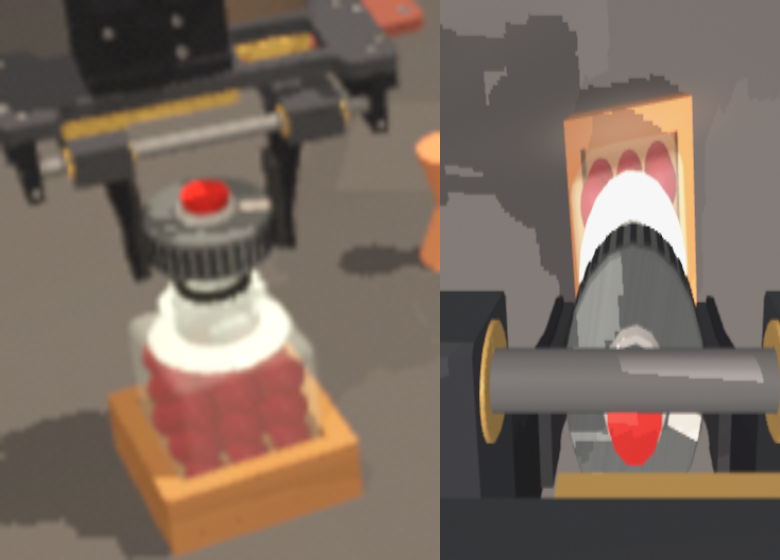

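The cap hangs level above the black seal ring at scene-crop (215,285), with a clear gap. The jar still sits down in the caddy and the plunger is up. The cap is about 39 mm above closed, which is about 16 mm clear of the seal.

```bash
python3 -c "
from h import *
print(job_done())"
```

```text
the job is handed in; nothing more can be done
None
```

I handed the job in with the plunger pressed and released, the cap unscrewed about 68° and held level about 16 mm above the seal ring, and the jar still in its caddy; the hand-in call returned no verdict.

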